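# Invert the rinsed beaker onto the goldsmith's drying peg

## Task

Take the rinsed steel beaker out of its sloping draining cradle, turn it upside down and, still holding it, lower it over the thick peg of the drying stand, wherever along its slot that peg happens to be. Press it down gently - the peg sinks stiffly with it - until its rim sits flat on the rubber ring all round, then let go. Leave the small cup on the thin peg and everything else on the bench as they are.

Things in the scene. Friction and masses are not known exactly. Their poses are not given: they have to be found in the camera images.
- beaker: Round straight-sided steel beaker, 60 mm outside diameter, 110 mm long, wall 4 mm (bore 52 mm), bottom 5 mm thick (105 mm deep inside), about 200 g. Origin at the centre of the outside of its bottom; its z axis runs along the beaker from bottom to mouth. It starts lying in the cradle, mouth 30 degrees below level, against the end stop.
- beaker_rim (a point): Centre of the beaker's mouth, 110 mm from its bottom along its z axis; z as the beaker's.
- cradle: Fixed draining cradle on a 150 x 70 mm foot plate: two 10 mm steel rails 30 mm apart under the beaker, sloping 30 degrees down towards the cradle's +x, with a 50 mm wide, 30 mm tall stop plate at the low end. Origin: centre of the foot plate's underside.
- stand: Fixed drying stand, a 120 x 220 x 12 mm grey slab (long side along its y). Around y = -50 mm stands the thick white peg, its foot in a slot along the slab's y; at y = +75 mm a fixed thin 24 mm peg carries the small cup. Origin: centre of the slab's underside.
- small_cup: Small steel cup, 44 mm diameter, 60 mm long, upside down on the thin peg of the stand. Leave it. Origin at the centre of its bottom (now on top).
- jar: White jar, 52 mm diameter, 62 mm tall, standing between cradle and stand. Leave it. Origin: centre of its underside.
- tint_cup: Pink plastic cup, 72 mm diameter, 70 mm tall, standing between cradle and stand. Leave it. Origin: centre of its underside.
- screwdriver: Screwdriver lying on the bench near the robot. Leave it.
- hammer: Hammer lying near the back of the bench. Leave it.
- slot_mid (a point): Mid of the slot, level with the top of the 68 mm black rubber ring at the peg's foot (20 mm above the bench). Ring and peg stand anywhere within 25 mm of it along the stand's y, stiff to shift: look or feel for them. Peg: 46 mm thick, top 8 mm tapering to 36 mm; top now 116 to 128 mm above this level, sinks under about 10 N and stays there; 105 mm with the beaker home.
There are look-alikes about, which are no part of the job. Leave any brown or purple look-alike of the small_cup alone. What is shaped like the beaker but yellow is not meant.

How it is judged:
By the outcome, as a careful person would: the job done as asked, in the order asked, and still so for the second after the job is handed in, with the robot touching nothing.
It also fails if it takes over 58 s, if anything falls off the work surface, if the arm or the gripper's body presses on something with over 40 N, if the wrist force passes 120 N, or if a joint passes its speed limit or range.

## Robot

A 6-joint arm with a two-finger parallel gripper is mounted at the origin on the work surface. World frame = base frame: x ahead of the robot, y to its left, z up, the work surface at z = 0. Lengths are in mm, angles in rad, forces in N, time in s.
With the tool pointing down it reaches from about 400 to 925 mm from the base axis. Payload 12.5 kg.
Tool frame: the origin (TCP) lies midway between the tips of the shut fingers; the grasp point (between the pads) lies 19 mm behind it; x points along the fingers, y is the direction in which the jaws open and shut, and the axes are right-handed (so a half turn about x gives the same grasp; the last joint's range is limited). The gripper opens to 95 mm and grips with 3 to 60 N. Pads are 20 mm wide; open, the fingers measure 119 mm over their backs; the gripper's body (75 mm by 180 mm) begins 59 mm behind the grasp point.
Start: joints at [1.188, 0.491, 1.559, -0, 1.092, -0.106], TCP at [170.782, 601.232, 214.661] pointing down, gripper open.
Joint ranges: [-3.1, 3.1], [-0.84, 2.19], [0.05, 2.79], [-1.13, 4.28], [0.06, 2.93], [-2.69, 2.69]. Speed limits (rad/s): [2.22, 2.22, 2.79, 3.14, 3.14, 3.14].

## Interface

Orientations are given as a 3x3 rotation matrix whose columns are the frame's x, y, z axes.
In Python, from plant import ctrl gives the robot as it stands. The module is installed in compiled form; this text tells all that it offers.
- The arm moves only by the tool apply_moves, never from a script. Its argument "targets" is a list of rows, each a list of 7 numbers: the opening, from 0 (shut) to 1 (fully open), then the shift along the tool's x, y, z normalised to -1 to 1, where 1 is 150 mm, then the turn, a rotation vector about the tool's x, y, z normalised to -1 to 1, where 1 is 2 rad. A call has exactly 8 rows; each row is the pose to reach, as a shift and turn from the pose commanded when the call began, along the tool's axes at that moment; what a row does not reach only later rows make up. A row lasts 1/8 s, in which the tool goes at most 62.5 mm and 10.7 degrees, less where a joint would pass 70% of its speed; a pose out of reach is approached as far as the arm can. A call with a number of a shift or a turn outside -1 to 1 is refused whole. A call with a gripper value outside its range is refused whole. The fingers move at their own pace and stop on an object; the grip force is fixed at half the most. Time passes only in rows, so rows that repeat a pose let the fingers close, or fill a call up. It gives the time, the measured TCP pose, the force and the opening at its end, in the units of the state.
- ctrl.get_obs(): the state, without advancing time (a new reading comes with each control period).
- ctrl.get_image(name): name is "side" or "top"; returns the picture (400x640x3 uint8, blue, green, red); there is no depth.
- ctrl.get_calibration(name): a dict with "fovy" (degrees; the focal length in pixels is half the picture's height over the tangent of half this angle, whatever the lens; pixels are square), "cx", "cy" (the principal point, pixels), "camera_from_world" (4x4, takes a point from world to camera coordinates). Camera axes: x right, y up, looking along -z (the intrinsics and any distortion apply to the point x, -y, -z); pixel columns grow to the right and rows downward; lengths in mm; the calibration is good to about 2 mm. A picture is of the moment at which its call begins. get_calibration takes no time and is no camera call.
- ctrl.close_job(): hands the job in, once; it reports no verdict.
The state is a dict: "t": time; "joint_pos": joint angles; "dq": joint speeds; "effort": joint torques, N m; "position": TCP position; "orientation": TCP orientation; "ft_force": force on the tool from outside, world axes, zero at the start; "moment": the same for the moment, N m; "gripper_width": opening from 0.0 (shut) to 1.0 (fully open).
Only numpy, scipy, OpenCV 4.12 (cv2) and the standard library are available. Lean on these libraries where they do the work, as an engineer would, in place of code of your own. Each camera call takes 0.05 s, during which the arm holds its last target. There are 200 camera calls.

## Working session

There is one attempt and no reset: what is moved stays moved. The work goes in short steps, Python scripts to look and compute and a tool call to move; the robot and the scene stay as the last step left them, time stands still between calls to the robot, and variables do not carry over. Pictures are saved under pics/ and viewed, about 8 in all and at most 12, crops included, and the job is handed in when it is done.

Besides the shell and the picture viewer there is one more tool, called as a command line: name --pt "numbers of a row" for each row, then --argument value for the rest. apply_moves: Moves the arm, as the interface text tells. Its arguments: {"type":"object","properties":{"targets":{"type":"array"}},"required":["targets"]}

```bash
mkdir -p pics; ls
python3 - <<'E'
from plant import ctrl
import cv2,numpy as np
np.set_printoptions(precision=3,suppress=True)
for n in ("side","top"):
    cv2.imwrite(f"pics/{n}0.png",ctrl.get_image(n)); print(n,ctrl.get_calibration(n))
print(ctrl.get_obs())
E
```

```text
pics
side {'fovy': 57.97597894174468, 'cx': 322.08196664522717, 'cy': 205.03978936441638, 'camera_from_world': array([[   0.992,   -0.127,   -0.011, -580.384],
       [   0.101,    0.729,    0.677, -141.863],
       [  -0.078,   -0.673,    0.736, -686.986],
       [   0.   ,    0.   ,    0.   ,    1.   ]])}
top {'fovy': 57.738131716821705, 'cx': 324.3500352987224, 'cy': 199.3255894346496, 'camera_from_world': array([[   0.016,   -1.   ,   -0.012,   24.294],
       [   0.998,    0.015,    0.066, -581.922],
       [  -0.065,   -0.013,    0.998, -748.715],
       [   0.   ,    0.   ,    0.   ,    1.   ]])}
{'t': 0.1, 'joint_pos': array([ 1.188,  0.492,  1.559,  0.   ,  1.092, -0.106]), 'dq': array([-0.   , -0.002, -0.002,  0.001,  0.001, -0.001]), 'effort': array([  0.002, -61.363, -25.861,   0.069,   0.047,  -0.   ]), 'position': array([170.702, 601.03 , 214.122]), 'orientation': array([[-0.   ,  0.273,  0.962],
       [-0.001,  0.962, -0.273],
       [-1.   , -0.001, -0.   ]]), 'ft_force': array([-0.382, -0.059,  0.08 ]), 'moment': array([-0.016,  0.001, -0.024]), 'gripper_width': 0.9999249498515512}
```

View pics/side0.png

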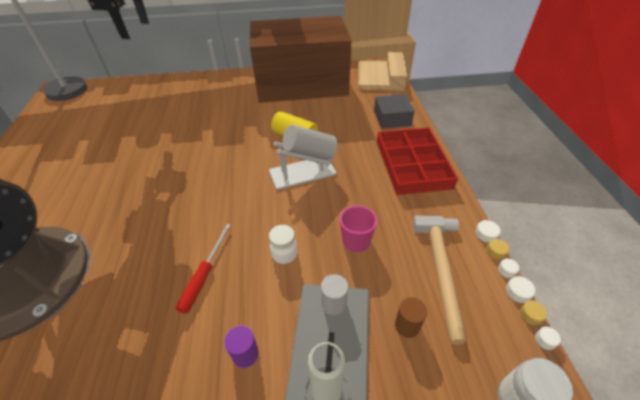

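View pics/top0.png

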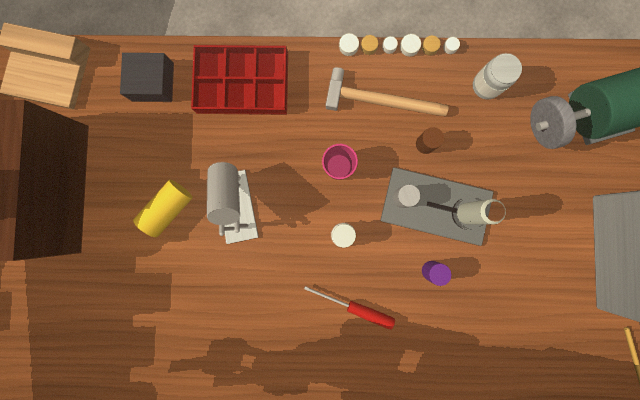

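```bash
cat > h.py <<'E'
from plant import ctrl
import cv2,numpy as np
np.set_printoptions(precision=3,suppress=True)
def cal(n):
    c=ctrl.get_calibration(n);f=200/np.tan(np.radians(c['fovy']/2));return f,c['cx'],c['cy'],np.array(c['camera_from_world'])
def proj(n,p):
    f,cx,cy,T=cal(n);p=np.atleast_2d(p).astype(float);q=p@T[:3,:3].T+T[:3,3]
    return np.c_[cx+f*q[:,0]/-q[:,2],cy-f*q[:,1]/-q[:,2]]
def ray(n,u,v):
    f,cx,cy,T=cal(n);R=T[:3,:3];d=R.T@np.array([(u-cx)/f,-(v-cy)/f,-1]);return -R.T@T[:3,3],d/np.linalg.norm(d)
def atz(n,u,v,z):
    o,d=ray(n,u,v);return o+d*(z-o[2])/d[2]
def tri(us,ut):
    (a,d),(b,e)=ray('side',*us),ray('top',*ut)
    s=np.linalg.lstsq(np.c_[d,-e],b-a,rcond=None)[0];p,q=a+s[0]*d,b+s[1]*e
    return (p+q)/2,np.linalg.norm(p-q)
E
python3 - <<'E'
import cv2,numpy as np
s=cv2.imread('pics/side0.png');t=cv2.imread('pics/top0.png')
def c(im,x,y,w=100,h=75):return cv2.resize(im[y:y+h,x:x+w],(400,300),interpolation=cv2.INTER_CUBIC)
cv2.imwrite('pics/c1.png',np.vstack([np.hstack([c(s,255,110),c(t,180,155,120,90)]),np.hstack([c(s,270,265,180,135),c(t,375,160,140,105)])]))
E
```

```text
(no output)
```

View pics/c1.png

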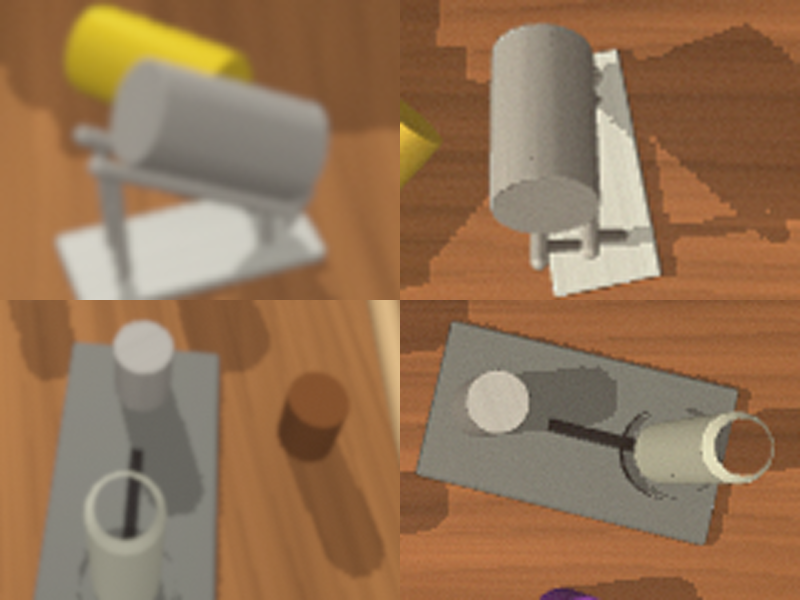

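Run:
```python
from h import *
S=np.array([atz('top',*p,12) for p in [(393.5,167.7),(493.3,190.8),(482.1,245.75),(380.6,221.25)]]);print(S)
print('edges',[np.linalg.norm(S[i]-S[(i+1)%4]) for i in range(4)],'c',S.mean(0))
ydir=(S[0]-S[1]+S[3]-S[2]);ydir/=np.linalg.norm(ydir);print('ydir',ydir)
c=S.mean(0);xd=np.array([ydir[1],-ydir[0],0])
p,e=tri((326.9,359.5),(495,211.5));print('pegtop',p,e,'local x,y',(p-c)@xd,(p-c)@ydir)
k,e=tri((270+144/2.222,265+47/2.222),(375+98/2.857,160+101/2.857));print('cup',k,e,(k-c)@xd,(k-c)@ydir)
F=np.array([atz('top',*q,6) for q in [(244.5,170),(258,237.5),(226.8,243.8)]]);print('foot',F,[np.linalg.norm(F[i]-F[i+1]) for i in (0,1)])
d=F[0]-F[1];a=np.arctan2(d[1],d[0]);print('yaw',a,'centre',(F[0]+F[2])/2)
b,e=tri((289.8,138.5),(223.2,216.5));print('bottom',b,e)
ax=np.array([np.cos(a)*.866,np.sin(a)*.866,-.5]);m=b+110*ax;print('ax',ax,'mouth',m)
# outline projection check
z=ax;x=np.array([-np.sin(a),np.cos(a),0]);y=np.cross(z,x)
out=[]
for n,(X,Y,W,H) in {'side':(255,110,100,75),'top':(180,155,120,90)}.items():
    im=cv2.imread(f'pics/{n}0.png');s=4;im=cv2.resize(im[Y:Y+H,X:X+W],(400,300),interpolation=cv2.INTER_CUBIC);k=400/W
    for o in (0,110):
        t=np.linspace(0,6.283,60)[:,None];P=proj(n,b+o*ax+30*(np.cos(t)*x+np.sin(t)*y));P=((P-[X,Y]+.5)*k).astype(int)
        cv2.polylines(im,[P.reshape(-1,1,2)],True,(0,0,255),1)
    out.append(im)
for n,(X,Y,W,H) in {'side':(270,265,180,135),'top':(375,160,140,105)}.items():
    im=cv2.imread(f'pics/{n}0.png');im=cv2.resize(im[Y:Y+H,X:X+W],(400,300),interpolation=cv2.INTER_CUBIC);k=400/W
    yl=(p-c)@ydir; base=c+yl*ydir
    for r,h in ((18,p[2]),(23,p[2]-8),(34,20),(23,20)):
        t=np.linspace(0,6.283,60);Q=np.c_[base[0]+r*np.cos(t),base[1]+r*np.sin(t),h+0*t]
        P=((proj(n,Q)-[X,Y]+.5)*k).astype(int);cv2.polylines(im,[P.reshape(-1,1,2)],True,(0,0,255),1)
    out.append(im)
cv2.imwrite('pics/c2.png',np.vstack([np.hstack(out[:2]),np.hstack(out[2:])]))
```

```text
[[ 652.142 -113.827   12.   ]
 [ 605.55  -325.911   12.   ]
 [ 488.887 -300.741   12.   ]
 [ 537.076  -86.869   12.   ]]
edges [np.float64(217.14176033779236), np.float64(119.34717616831354), np.float64(219.233536308515), np.float64(118.18174236773736)] c [ 570.914 -206.837   12.   ]
ydir [0.217 0.976 0.   ]
pegtop [ 557.247 -272.016  136.904] 1.20752896295943 local x,y 0.8164379865604783 -66.59168522112088
cup [ 589.067 -134.678   70.825] 1.2056861613623047 2.0466914483824326 74.37922000365589
foot [[643.531 207.81    6.   ]
 [498.211 174.374   6.   ]
 [483.682 241.014   6.   ]] [np.float64(149.1171805375923), np.float64(68.20537530949476)]
yaw 0.22614686389877478 centre [563.606 224.412   6.   ]
bottom [541.612 220.893 108.337] 2.0585975097324694
ax [ 0.844  0.194 -0.5  ] mouth [634.446 242.253  53.337]
```

View pics/c2.png

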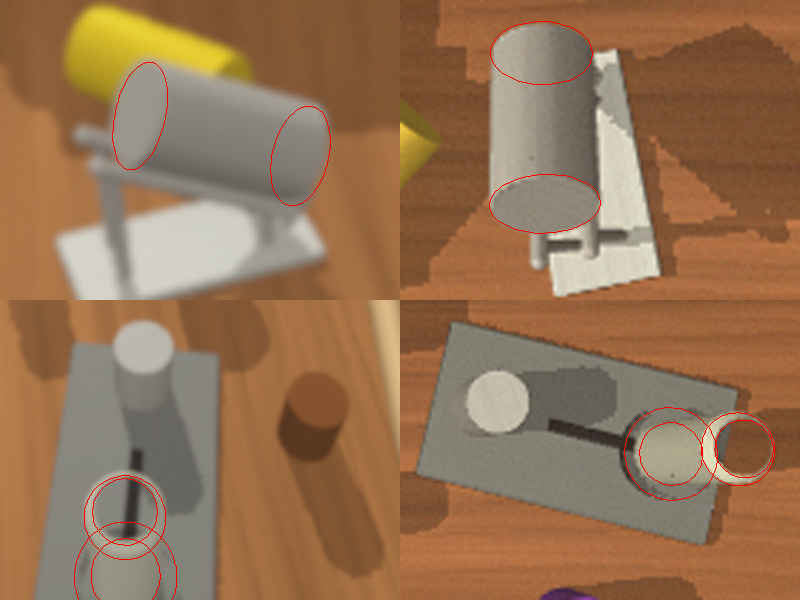

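```bash
cat >> h.py <<'E'
from scipy.spatial.transform import Rotation as Ro
def step(p,R,p2,R2):
    """normalised shift, turn in tool axes; max 150 mm/2 rad"""
    return np.r_[R.T@(np.array(p2)-p)/150, Ro.from_matrix(R.T@R2).as_rotvec()/2]
def pose(yaw,tilt):
    """tool y horizontal at angle yaw+90deg, x tilted from down toward yaw by tilt"""
    y=np.array([-np.sin(yaw),np.cos(yaw),0]);x=np.array([np.cos(yaw)*np.sin(tilt),np.sin(yaw)*np.sin(tilt),-np.cos(tilt)])
    return np.c_[x,y,np.cross(x,y)]
def state():
    o=ctrl.get_obs();return np.array(o['position']),np.array(o['orientation']),o
E
python3 - <<'E'
from h import *
p,R,o=state(); a=.226
for q,R2 in [((270,470,260),pose(0.,0)),((370,335,265),pose(a,0)),((450,205,265),pose(a,0)),((480,205,200),pose(a,1.047))]:
    print(step(p,R,q,R2)); p,R=np.array(q),R2
E
```

```text
[-0.305 -0.66   0.875 -0.138 -0.     0.   ]
[-0.033 -0.9    0.667 -0.113  0.     0.   ]
[ 0.    -0.964  0.326  0.     0.     0.   ]
[ 0.433 -0.045  0.195  0.    -0.523 -0.   ]
```

apply_moves --pt "1 -0.1 -0.2 0.25 -0.04 0 0" --pt "1 -0.2 -0.4 0.5 -0.08 0 0" --pt "1 -0.3 -0.6 0.75 -0.12 0 0" --pt "1 -0.3 -0.66 0.875 -0.138 0 0" --pt "1 -0.3 -0.66 0.875 -0.138 0 0" --pt "1 -0.3 -0.66 0.875 -0.138 0 0" --pt "1 -0.3 -0.66 0.875 -0.138 0 0" --pt "1 -0.3 -0.66 0.875 -0.138 0 0"

```text
t: 1.1
position: [269.5, 470.5, 259.4]
orientation: [[-0.0, 0.0, 1.0], [-0.0, 1.0, -0.0], [-1.0, -0.0, -0.0]]
ft_force: [0.3, 0.3, -0.3]
gripper_width: 1.0
```

apply_moves --pt "1 0 -0.2 0.15 -0.04 0 0" --pt "1 0 -0.4 0.3 -0.08 0 0" --pt "1 0 -0.6 0.45 -0.113 0 0" --pt "1 -0.03 -0.8 0.6 -0.113 0 0" --pt "1 -0.03 -0.9 0.667 -0.113 0 0" --pt "1 -0.03 -0.9 0.667 -0.113 0 0" --pt "1 -0.03 -0.9 0.667 -0.113 0 0" --pt "1 -0.03 -0.9 0.667 -0.113 0 0"

```text
t: 2.1
position: [369.4, 335.8, 264.0]
orientation: [[-0.0, -0.224, 0.974], [0.0, 0.974, 0.224], [-1.0, 0.0, -0.0]]
ft_force: [-0.8, 1.2, 0.1]
gripper_width: 1.002
```

apply_moves --pt "1 0 -0.2 0.07 0 0 0" --pt "1 0 -0.4 0.14 0 0 0" --pt "1 0 -0.6 0.21 0 0 0" --pt "1 0 -0.8 0.28 0 0 0" --pt "1 0 -0.964 0.326 0 0 0" --pt "1 0 -0.964 0.326 0 0 0" --pt "1 0 -0.964 0.326 0 0 0" --pt "1 0 -0.964 0.326 0 0 0"

```text
t: 3.1
position: [449.4, 205.8, 264.1]
orientation: [[-0.0, -0.224, 0.974], [0.0, 0.974, 0.224], [-1.0, 0.0, -0.0]]
ft_force: [-0.3, -0.7, -0.1]
gripper_width: 0.997
```

apply_moves --pt "1 0 0 0 0 -0.08 0" --pt "1 0 0 0 0 -0.16 0" --pt "1 0 0 0 0 -0.24 0" --pt "1 0 0 0 0 -0.32 0" --pt "1 0 0 0 0 -0.4 0" --pt "1 0 0 0 0 -0.48 0" --pt "1 0 0 0 0 -0.523 0" --pt "1 0 0 0 0 -0.523 0"

```text
t: 4.1
position: [443.9, 196.3, 348.2]
orientation: [[0.78, -0.231, 0.581], [0.191, 0.973, 0.13], [-0.596, 0.01, 0.803]]
ft_force: [-0.3, -0.1, -0.0]
gripper_width: 0.999
```

Run:
```python
from h import *
p,R,o=state();print(o['t'],p,R,o['joint_pos'],o['ft_force'],sep='\n')
```

```text
4.1
[443.89  196.265 348.231]
[[ 0.78  -0.231  0.581]
 [ 0.191  0.973  0.13 ]
 [-0.596  0.01   0.803]]
[ 0.313 -0.08   2.263 -1.135  0.064 -0.381]
[-0.252 -0.145 -0.005]
```

apply_moves --pt "1 0 0 0 0 0.08 0" --pt "1 0 0 0 0 0.16 0" --pt "1 0 0 0 0 0.24 0" --pt "1 0 0 0 0 0.29 0" --pt "1 0 0 0 0 0.29 0" --pt "1 0 0 0 0 0.29 0" --pt "1 0 0 0 0 0.29 0" --pt "1 0 0 0 0 0.29 0"

```text
t: 5.1
position: [443.9, 195.7, 347.4]
orientation: [[0.335, -0.232, 0.913], [0.085, 0.973, 0.216], [-0.938, 0.005, 0.346]]
ft_force: [-0.6, 0.1, -0.6]
gripper_width: 1.002
```

Run:
```python
from h import *
p,R,o=state();print(o['t'],p,R,o['joint_pos'],sep='\n')
for q in [(546,222,180),(579,229.5,72)]: R2=pose(.226,.349);print(step(p,R,q,R2)); p,R=np.array(q),R2
```

```text
5.1
[443.863 195.711 347.376]
[[ 0.335 -0.232  0.913]
 [ 0.085  0.973  0.216]
 [-0.938  0.005  0.346]]
[ 0.287  0.027  1.893 -0.017  0.87  -1.508]
[ 1.29   0.007  0.274  0.003  0.002 -0.004]
[ 0.754 -0.001 -0.034  0.     0.     0.   ]
```

apply_moves --pt "1 0.2 0 0.05 0 0 0" --pt "1 0.4 0 0.1 0 0 0" --pt "1 0.6 0 0.15 0 0 0" --pt "1 0.8 0 0.2 0 0 0" --pt "1 1 0 0.27 0 0 -0.004" --pt "1 1 0 0.27 0 0 -0.004" --pt "1 1 0 0.27 0 0 -0.004" --pt "1 1 0 0.27 0 0 -0.004"

```text
t: 6.1
position: [531.4, 217.2, 222.0]
orientation: [[0.337, -0.229, 0.913], [0.078, 0.973, 0.216], [-0.938, -0.002, 0.346]]
ft_force: [0.5, 0.1, -0.9]
gripper_width: 0.999
```

Run:
```python
from h import *
p,R,o=state();print(o['t'],p,R,o['joint_pos'],sep='\n')
for q in [(546,222,170),(579,229.5,72)]: R2=pose(.226,.349);print(step(p,R,q,R2)); p,R=np.array(q),R2
```

```text
6.1
[531.368 217.186 222.031]
[[ 0.337 -0.229  0.913]
 [ 0.078  0.973  0.216]
 [-0.938 -0.002  0.346]]
[ 0.282  0.3    1.912 -0.035  0.578 -1.494]
[ 0.361  0.009 -0.024  0.003  0.002 -0.   ]
[ 0.691 -0.001 -0.011  0.     0.     0.   ]
```

apply_moves --pt "1 0.15 0.005 -0.01 0 0 0" --pt "1 0.3 0.01 -0.02 0 0 0" --pt "1 0.45 0.01 -0.03 0 0 0" --pt "1 0.55 0.01 -0.03 0 0 0" --pt "1 0.65 0.01 -0.03 0 0 0" --pt "1 0.7 0.01 -0.03 0 0 0" --pt "1 0.7 0.01 -0.03 0 0 0" --pt "1 0.7 0.01 -0.03 0 0 0"

```text
t: 7.1
position: [562.5, 225.8, 121.1]
orientation: [[0.336, -0.229, 0.914], [0.077, 0.973, 0.216], [-0.939, -0.002, 0.345]]
ft_force: [0.2, -0.2, 0.4]
gripper_width: 1.0
```

Run:
```python
from h import *
p,R,o=state();print(o['t'],p,o['joint_pos'],o['ft_force'],sep='\n')
R2=pose(.226,.349);print(step(p,R,(579,229.5,72),R2))
s=ctrl.get_image('side');t=ctrl.get_image('top')
c=lambda im,x,y,w=160,h=120:cv2.resize(im[y:y+h,x:x+w],(400,300),interpolation=cv2.INTER_CUBIC)
cv2.imwrite('pics/c3.png',np.hstack([c(s,225,80),c(t,140,130)]))
```

```text
7.1
[562.509 225.801 121.095]
[ 0.281  0.485  1.945 -0.054  0.361 -1.474]
[ 0.202 -0.193  0.435]
[ 0.346 -0.001 -0.007  0.003  0.001 -0.   ]
```

View pics/c3.png

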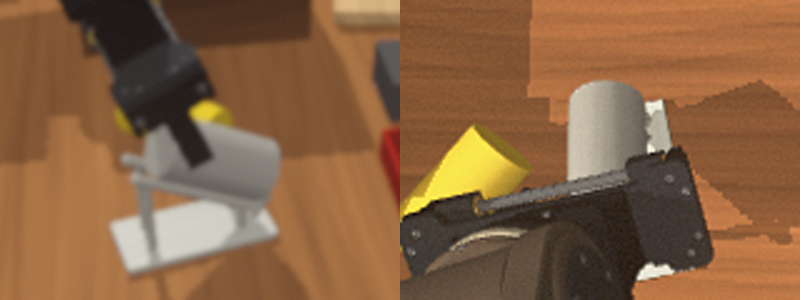

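apply_moves --pt "1 0.08 0 0 0 0 0" --pt "1 0.16 0 0 0 0 0" --pt "1 0.24 0 0 0 0 0" --pt "1 0.3 0 0 0 0 0" --pt "1 0.345 0 -0.005 0 0 0" --pt "1 0.345 0 -0.005 0 0 0" --pt "1 0.345 0 -0.005 0 0 0" --pt "1 0.345 0 -0.005 0 0 0"

```text
t: 8.2
position: [579.2, 229.6, 72.2]
orientation: [[0.336, -0.229, 0.914], [0.077, 0.973, 0.216], [-0.939, -0.002, 0.345]]
ft_force: [0.5, -0.0, 0.2]
gripper_width: 0.999
```

apply_moves --pt "0.75 0 0 0 0 0 0" --pt "0.72 0 0 0 0 0 0" --pt "0.7 0 0 0 0 0 0" --pt "0.68 0 0 0 0 0 0" --pt "0.66 0 0 0 0 0 0" --pt "0.65 0 0 0 0 0 0" --pt "0.64 0 0 0 0 0 0" --pt "0.63 0 0 0 0 0 0"

```text
t: 9.2
position: [579.5, 229.1, 72.2]
orientation: [[0.336, -0.229, 0.914], [0.077, 0.974, 0.215], [-0.939, -0.002, 0.345]]
ft_force: [0.6, -6.3, 4.6]
gripper_width: 0.636
```

apply_moves --pt "0.62 0 -0.004 0 0 0 0" --pt "0.6 0 -0.005 0 0 0 0" --pt "0.5 0 -0.005 0 0 0 0" --pt "0.4 0 -0.005 0 0 0 0" --pt "0.3 0 -0.005 0 0 0 0" --pt "0.2 0 -0.005 0 0 0 0" --pt "0 0 -0.005 0 0 0 0" --pt "0 0 -0.005 0 0 0 0"

```text
t: 10.2
position: [579.6, 228.9, 72.1]
orientation: [[0.336, -0.229, 0.914], [0.077, 0.973, 0.216], [-0.939, -0.002, 0.345]]
ft_force: [0.9, -2.2, 6.2]
gripper_width: 0.634
```

apply_moves --pt "0 -0.04 0 0.015 0 0 0" --pt "0 -0.1 0 0.037 0 0 0" --pt "0 -0.18 0 0.066 0 0 0" --pt "0 -0.27 0 0.1 0 0 0" --pt "0 -0.36 0 0.132 0 0 0" --pt "0 -0.45 0 0.165 0 0 0" --pt "0 -0.5 0 0.184 0 0 0" --pt "0 -0.5 0 0.184 0 0 0"

```text
t: 11.2
position: [579.5, 229.0, 152.4]
orientation: [[0.336, -0.229, 0.914], [0.077, 0.973, 0.215], [-0.939, -0.002, 0.345]]
ft_force: [-0.7, -0.2, -2.3]
gripper_width: 0.638
```

apply_moves --pt "0 -0.1 0 0.037 0 0 0" --pt "0 -0.2 0 0.074 0 0 0" --pt "0 -0.3 0 0.11 0 0 0" --pt "0 -0.4 0 0.147 0 0 0" --pt "0 -0.5 0 0.184 0 0 0" --pt "0 -0.6 0 0.22 0 0 0" --pt "0 -0.7 0 0.257 0 0 0" --pt "0 -0.75 0 0.276 0 0 0"

```text
t: 12.2
position: [579.5, 229.3, 271.7]
orientation: [[0.335, -0.229, 0.914], [0.077, 0.973, 0.216], [-0.939, -0.002, 0.344]]
ft_force: [-0.2, -0.2, -1.7]
gripper_width: 0.64
```

Run:
```python
from h import *
p,R,o=state();print(o['t'],p,o['joint_pos'],o['ft_force'],o['gripper_width'],sep='\n')
s=ctrl.get_image('side');t=ctrl.get_image('top')
c=lambda im,x,y,w=160,h=120:cv2.resize(im[y:y+h,x:x+w],(400,300),interpolation=cv2.INTER_CUBIC)
cv2.imwrite('pics/c4.png',np.hstack([c(s,225,0,),c(t,140,130)]))
```

```text
12.2
[579.462 229.265 271.681]
[ 0.279  0.315  1.734 -0.027  0.742 -1.507]
[-0.204 -0.25  -1.744]
0.6395802286634774
```

View pics/c4.png

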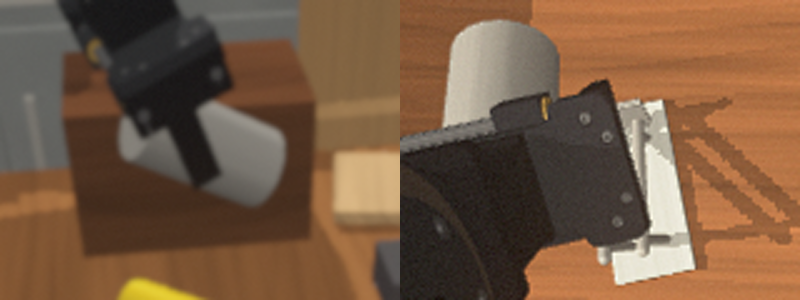

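apply_moves --pt "0 0 0 0 0 0.06 0" --pt "0 0 0 0 0 0.13 0" --pt "0 0 0 0 0 0.2 0" --pt "0 0 0 0 0 0.28 0" --pt "0 0 0 0 0 0.36 0" --pt "0 0 0 0 0 0.44 0" --pt "0 0 0 0 0 0.523 0" --pt "0 0 0 0 0 0.523 0"

```text
t: 13.3
position: [580.2, 229.2, 267.4]
orientation: [[-0.626, -0.229, 0.745], [-0.149, 0.974, 0.174], [-0.765, -0.002, -0.644]]
ft_force: [-0.8, 0.5, -2.3]
gripper_width: 0.636
```

Run:
```python
from h import *
p,R,o=state();print(o['t'],p,R,o['joint_pos'],o['ft_force'],sep='\n')
P=np.array([556.5,-271.8])
g0=p-19*R[:,0];print('grasp',g0)
th0=np.arctan2(g0[1],g0[0]);r0=np.hypot(*g0[:2]);th1=np.arctan2(P[1],P[0]);r1=np.hypot(*P)
for k in (1,2,3,4):
    f=k/4;th=th0+f*(th1-th0);r=r0+f*(r1-r0)
    R2=pose(.226+f*(-.60-.226),-.698);q=np.r_[r*np.cos(th),r*np.sin(th),285]+19*R2[:,0]
    print(q,step(p,R,q,R2));p,R=q,R2
```

```text
13.3
[580.186 229.186 267.386]
[[-0.626 -0.229  0.745]
 [-0.149  0.974  0.174]
 [-0.765 -0.002 -0.644]]
[ 0.262  0.767  1.054  0.021  2.019 -1.536]
[-0.834  0.472 -2.28 ]
grasp [592.088 232.012 281.924]
[610.827 104.476 270.444] [-0.02  -0.856 -0.005  0.08  -0.001  0.069]
[615.114 -23.1   270.444] [-0.008 -0.851  0.009  0.079  0.     0.066]
[ 593.218 -147.987  270.444] [-0.007 -0.845  0.009  0.079 -0.     0.066]
[ 546.422 -264.905  270.444] [-0.007 -0.839  0.008  0.079  0.     0.066]
```

apply_moves --pt "0 0 -0.07 0 0.007 0 0.006" --pt "0 0 -0.2 0 0.02 0 0.017" --pt "0 0 -0.34 0 0.032 0 0.028" --pt "0 -0.01 -0.48 0 0.045 0 0.039" --pt "0 -0.01 -0.62 0 0.058 0 0.05" --pt "0 -0.02 -0.76 0 0.071 0 0.061" --pt "0 -0.02 -0.856 0 0.08 0 0.069" --pt "0 -0.02 -0.856 -0.005 0.08 0 0.069"

```text
t: 14.3
position: [610.5, 103.4, 274.4]
orientation: [[-0.64, -0.018, 0.768], [-0.01, 1.0, 0.015], [-0.768, 0.002, -0.64]]
ft_force: [-0.4, -0.1, -3.1]
gripper_width: 0.635
```

apply_moves --pt "0 0 -0.1 0 0.009 0 0.008" --pt "0 0 -0.24 0 0.022 0 0.019" --pt "0 0 -0.38 0 0.035 0 0.029" --pt "0 0 -0.52 0 0.048 0 0.04" --pt "0 0 -0.66 0.005 0.061 0 0.051" --pt "0 -0.01 -0.78 0.009 0.072 0 0.06" --pt "0 -0.01 -0.85 0.009 0.079 0 0.066" --pt "0 -0.01 -0.85 0.009 0.079 0 0.066"

```text
t: 15.3
position: [614.7, -23.6, 274.5]
orientation: [[-0.629, 0.186, 0.755], [0.121, 0.982, -0.142], [-0.768, 0.002, -0.641]]
ft_force: [0.3, 0.4, -1.4]
gripper_width: 0.638
```

apply_moves --pt "0 0 -0.1 0 0.009 0 0.008" --pt "0 0 -0.24 0 0.022 0 0.019" --pt "0 0 -0.38 0 0.035 0 0.029" --pt "0 0 -0.52 0 0.048 0 0.04" --pt "0 0 -0.66 0.005 0.061 0 0.051" --pt "0 -0.01 -0.78 0.009 0.072 0 0.06" --pt "0 -0.01 -0.845 0.009 0.079 0 0.066" --pt "0 -0.01 -0.845 0.009 0.079 0 0.066"

```text
t: 16.3
position: [593.1, -148.4, 274.6]
orientation: [[-0.591, 0.383, 0.71], [0.247, 0.924, -0.293], [-0.768, 0.002, -0.641]]
ft_force: [-0.5, 0.1, -1.9]
gripper_width: 0.638
```

apply_moves --pt "0 0 -0.1 0 0.009 0 0.008" --pt "0 0 -0.24 0 0.022 0 0.019" --pt "0 0 -0.38 0 0.035 0 0.029" --pt "0 0 -0.52 0 0.048 0 0.04" --pt "0 0 -0.66 0.005 0.061 0 0.051" --pt "0 0 -0.78 0.009 0.072 0 0.06" --pt "0 0 -0.84 0.009 0.079 0 0.066" --pt "0 0 -0.84 0.009 0.079 0 0.066"

```text
t: 17.3
position: [545.8, -265.2, 273.5]
orientation: [[-0.529, 0.564, 0.635], [0.363, 0.826, -0.431], [-0.767, 0.002, -0.641]]
ft_force: [-0.2, -0.0, -1.9]
gripper_width: 0.633
```

Run:
```python
from h import *
p,R,o=state();print(o['t'],p,R,o['joint_pos'],o['ft_force'],o['gripper_width'],'grasp',p-19*R[:,0],sep='\n')
g=p-19*R[:,0]
s=ctrl.get_image('side');t=ctrl.get_image('top');cv2.imwrite('pics/s5.png',s);cv2.imwrite('pics/t5.png',t)
out=[]
th=np.linspace(0,6.283,60)
for n,im,(X,Y,W,H) in (('side',s,(240,200,200,150)),('top',t,(400,130,200,150))):
    im=cv2.resize(im[Y:Y+H,X:X+W],(400,300),interpolation=cv2.INTER_CUBIC)
    im2=im.copy()
    for h in (37,-73):
        P=((proj(n,np.c_[g[0]+30*np.cos(th),g[1]+30*np.sin(th),g[2]+h+0*th])-[X,Y]+.5)*400/W).astype(int);cv2.polylines(im2,[P.reshape(-1,1,2)],True,(0,0,255),1)
    out+=[np.vstack([im,im2])]
cv2.imwrite('pics/c5.png',np.hstack(out))
```

```text
17.3
[ 545.825 -265.16   273.489]
[[-0.529  0.564  0.635]
 [ 0.363  0.826 -0.431]
 [-0.767  0.002 -0.641]]
[-0.57   0.732  1.109  0.022  1.997 -1.541]
[-0.193 -0.    -1.935]
0.6334265142482706
grasp
[ 555.87  -272.056  288.068]
```

View pics/c5.png

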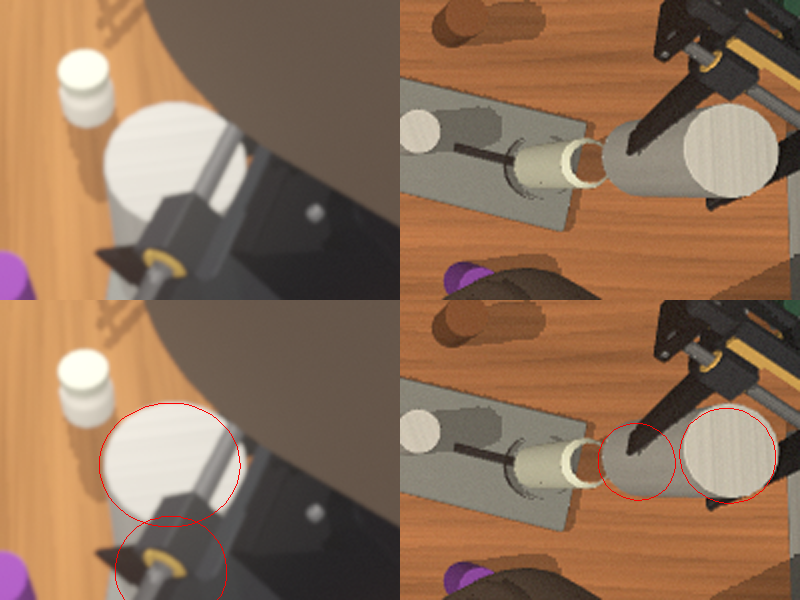

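apply_moves --pt "0 0.04 0 0.03 0 0 0" --pt "0 0.1 0.002 0.075 0 0 0" --pt "0 0.16 0.005 0.12 0 0 0" --pt "0 0.22 0.005 0.165 0 0 0" --pt "0 0.28 0.005 0.21 0 0 0" --pt "0 0.317 0.005 0.245 0 0 0" --pt "0 0.317 0.005 0.245 0 0 0" --pt "0 0.317 0.005 0.245 0 0 0"

```text
t: 18.4
position: [544.8, -262.7, 213.8]
orientation: [[-0.529, 0.563, 0.635], [0.362, 0.827, -0.431], [-0.768, 0.002, -0.641]]
ft_force: [0.3, 0.4, -2.9]
gripper_width: 0.638
```

Run:
```python
from h import *
p,R,o=state();print(o['t'],o['ft_force'],'grasp',p-19*R[:,0],sep='\n')
g=p-19*R[:,0]+[2.2,-1.9,0]
s=ctrl.get_image('side');t=ctrl.get_image('top')
out=[];th=np.linspace(0,6.283,60)
for n,im,(X,Y,W,H) in (('side',s,(270,280,160,120)),('top',t,(420,150,120,90))):
    im=cv2.resize(im[Y:Y+H,X:X+W],(400,300),interpolation=cv2.INTER_CUBIC)
    im2=im.copy()
    for h in (37,-73):
        P=((proj(n,np.c_[g[0]+30*np.cos(th),g[1]+30*np.sin(th),g[2]+h+0*th])-[X,Y]+.5)*400/W).astype(int);cv2.polylines(im2,[P.reshape(-1,1,2)],True,(0,0,255),1)
    out+=[np.vstack([im,im2])]
cv2.imwrite('pics/c6.png',np.hstack(out))
```

```text
18.4
[ 0.315  0.426 -2.86 ]
grasp
[ 554.806 -269.593  228.407]
```

View pics/c6.png

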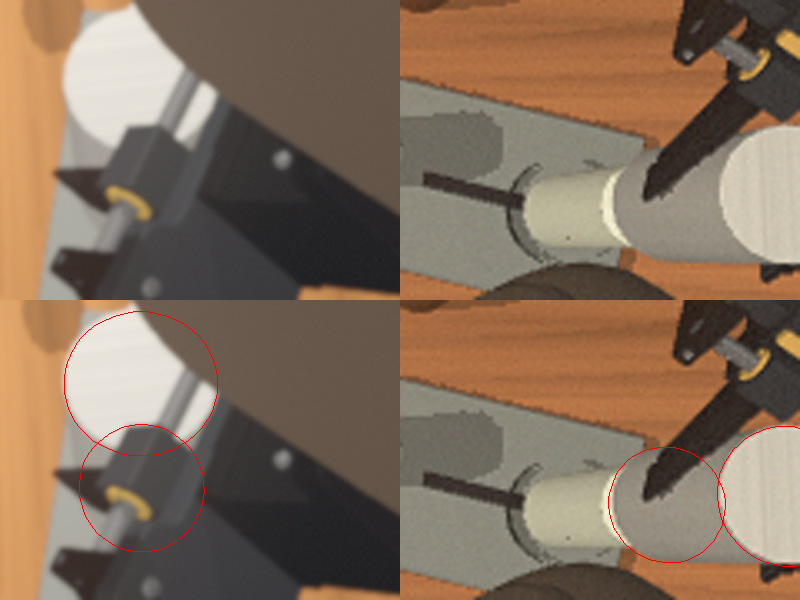

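apply_moves --pt "0 0.02 0.005 0.014 0 0 0" --pt "0 0.04 0.005 0.031 0 0 0" --pt "0 0.06 0.005 0.048 0 0 0" --pt "0 0.08 0.005 0.065 0 0 0" --pt "0 0.1 0.005 0.081 0 0 0" --pt "0 0.12 0.005 0.098 0 0 0" --pt "0 0.14 0.005 0.115 0 0 0" --pt "0 0.155 0.005 0.127 0 0 0"

```text
t: 19.5
position: [544.9, -261.8, 183.1]
orientation: [[-0.529, 0.563, 0.635], [0.362, 0.827, -0.431], [-0.767, 0.002, -0.641]]
ft_force: [-0.4, 0.2, -1.4]
gripper_width: 0.64
```

apply_moves --pt "0 0.02 0 0.017 0 0 0" --pt "0 0.04 0 0.033 0 0 0" --pt "0 0.06 0 0.05 0 0 0" --pt "0 0.08 0 0.067 0 0 0" --pt "0 0.1 0 0.084 0 0 0" --pt "0 0.12 0 0.1 0 0 0" --pt "0 0.14 0 0.117 0 0 0" --pt "0 0.154 0 0.128 0 0 0"

```text
t: 20.5
position: [544.8, -261.7, 153.1]
orientation: [[-0.529, 0.563, 0.635], [0.362, 0.827, -0.431], [-0.767, 0.002, -0.641]]
ft_force: [0.3, -0.6, -0.8]
gripper_width: 0.639
```

Run:
```python
from h import *
p,R,o=state();print(o['t'],o['ft_force'],o['moment'],'grasp',p-19*R[:,0],sep='\n')
t=ctrl.get_image('top');X,Y,W,H=420,150,120,90
cv2.imwrite('pics/c7.png',cv2.resize(t[Y:Y+H,X:X+W],(600,450),interpolation=cv2.INTER_CUBIC))
```

```text
20.5
[ 0.343 -0.582 -0.77 ]
[-0.36  -0.426 -0.023]
grasp
[ 554.866 -268.549  167.69 ]
```

View pics/c7.png

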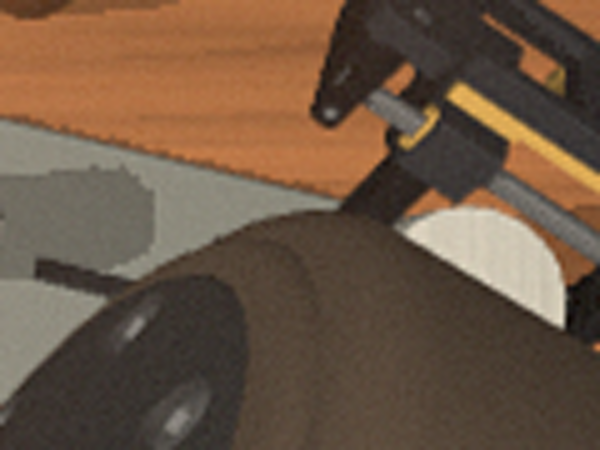

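apply_moves --pt "0 0.035 0 0.029 0 0 0" --pt "0 0.07 0 0.058 0 0 0" --pt "0 0.105 0 0.088 0 0 0" --pt "0 0.14 0 0.117 0 0 0" --pt "0 0.175 0 0.146 0 0 0" --pt "0 0.21 0 0.175 0 0 0" --pt "0 0.245 0 0.205 0 0 0" --pt "0 0.27 0 0.226 0 0 0"

```text
t: 21.55
position: [544.9, -261.6, 100.1]
orientation: [[-0.529, 0.563, 0.635], [0.362, 0.827, -0.431], [-0.767, 0.002, -0.641]]
ft_force: [-0.0, 1.4, -2.0]
gripper_width: 0.636
```

apply_moves --pt "0 0.008 0 0.007 0 0 0" --pt "0 0.016 0 0.013 0 0 0" --pt "0 0.024 0 0.02 0 0 0" --pt "0 0.032 0 0.027 0 0 0" --pt "0 0.04 0 0.033 0 0 0" --pt "0 0.048 0 0.04 0 0 0" --pt "0 0.056 0 0.047 0 0 0" --pt "0 0.061 0 0.051 0 0 0"

```text
t: 22.55
position: [545.1, -261.6, 89.8]
orientation: [[-0.529, 0.563, 0.635], [0.362, 0.827, -0.431], [-0.767, 0.002, -0.641]]
ft_force: [-0.4, 0.5, 8.7]
gripper_width: 0.639
```

apply_moves --pt "0 0.006 0 0.005 0 0 0" --pt "0 0.012 0 0.01 0 0 0" --pt "0 0.018 0 0.015 0 0 0" --pt "0 0.024 0 0.02 0 0 0" --pt "0 0.03 0 0.025 0 0 0" --pt "0 0.036 0 0.03 0 0 0" --pt "0 0.041 0 0.034 0 0 0" --pt "0 0.041 0 0.034 0 0 0"

```text
t: 23.55
position: [545.1, -261.6, 81.9]
orientation: [[-0.529, 0.563, 0.635], [0.362, 0.827, -0.431], [-0.768, 0.002, -0.641]]
ft_force: [0.2, -0.2, 7.0]
gripper_width: 0.641
```

apply_moves --pt "0 0.004 0 0.003 0 0 0" --pt "0 0.007 0 0.006 0 0 0" --pt "0 0.01 0 0.008 0 0 0" --pt "0 0.013 0 0.011 0 0 0" --pt "0 0.015 0 0.013 0 0 0" --pt "0 0.015 0 0.013 0 0 0" --pt "0 0.015 0 0.013 0 0 0" --pt "0 0.015 0 0.013 0 0 0"

```text
t: 24.55
position: [545.1, -261.6, 79.0]
orientation: [[-0.529, 0.563, 0.635], [0.362, 0.827, -0.431], [-0.767, 0.002, -0.641]]
ft_force: [-0.9, 1.0, 8.3]
gripper_width: 0.637
```

apply_moves --pt "0 0.003 0 0.002 0 0 0" --pt "0 0.005 0 0.004 0 0 0" --pt "0 0.008 0 0.006 0 0 0" --pt "0 0.01 0 0.008 0 0 0" --pt "0 0.01 0 0.008 0 0 0" --pt "0 0.01 0 0.008 0 0 0" --pt "0 0.01 0 0.008 0 0 0" --pt "0 0.01 0 0.008 0 0 0"

```text
t: 25.55
position: [545.1, -261.6, 77.1]
orientation: [[-0.529, 0.563, 0.635], [0.362, 0.827, -0.431], [-0.767, 0.002, -0.641]]
ft_force: [0.5, 0.2, 8.4]
gripper_width: 0.638
```

apply_moves --pt "0 0.003 0 0.002 0 0 0" --pt "0 0.005 0 0.004 0 0 0" --pt "0 0.008 0 0.006 0 0 0" --pt "0 0.01 0 0.008 0 0 0" --pt "0 0.01 0 0.008 0 0 0" --pt "0 0.01 0 0.008 0 0 0" --pt "0 0.01 0 0.008 0 0 0" --pt "0 0.01 0 0.008 0 0 0"

```text
t: 26.55
position: [545.1, -261.6, 75.3]
orientation: [[-0.529, 0.563, 0.635], [0.362, 0.827, -0.431], [-0.768, 0.002, -0.641]]
ft_force: [0.4, -0.8, 8.5]
gripper_width: 0.637
```

Run:
```python
from h import *
p,R,o=state();print(o['t'],o['ft_force'],o['moment'],'grasp',p-19*R[:,0],sep='\n')
g=p-19*R[:,0]+[2.2,-1.9,0]
s=ctrl.get_image('side');t=ctrl.get_image('top')
out=[];th=np.linspace(0,6.283,60)
for n,im,(X,Y,W,H) in (('side',s,(270,280,160,120)),('top',t,(420,150,120,90))):
    im=cv2.resize(im[Y:Y+H,X:X+W],(400,300),interpolation=cv2.INTER_CUBIC)
    im2=im.copy()
    for h in (130,):
        P=((proj(n,np.c_[g[0]+30*np.cos(th),g[1]+30*np.sin(th),h+0*th])-[X,Y]+.5)*400/W).astype(int);cv2.polylines(im2,[P.reshape(-1,1,2)],True,(0,0,255),1)
    out+=[np.vstack([im,im2])]
cv2.imwrite('pics/c8.png',np.hstack(out))
```

```text
26.55
[ 0.406 -0.808  8.489]
[0.354 0.42  0.015]
grasp
[ 555.11  -268.455   89.857]
```

View pics/c8.png

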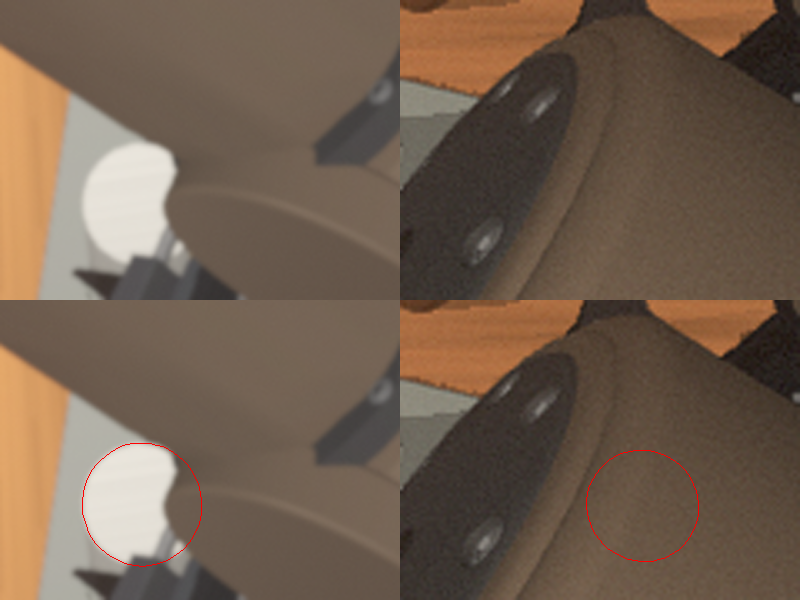

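apply_moves --pt "0 0.003 0 0.002 0 0 0" --pt "0 0.005 0 0.004 0 0 0" --pt "0 0.008 0 0.006 0 0 0" --pt "0 0.01 0 0.008 0 0 0" --pt "0 0.01 0 0.008 0 0 0" --pt "0 0.01 0 0.008 0 0 0" --pt "0 0.01 0 0.008 0 0 0" --pt "0 0.01 0 0.008 0 0 0"

```text
t: 27.65
position: [545.1, -261.6, 75.1]
orientation: [[-0.529, 0.563, 0.635], [0.362, 0.827, -0.431], [-0.768, 0.002, -0.641]]
ft_force: [-0.9, 0.6, 20.8]
gripper_width: 0.633
```

apply_moves --pt "0 0.002 0 0.002 0 0 0" --pt "0 0.004 0 0.003 0 0 0" --pt "0 0.004 0 0.003 0 0 0" --pt "0 0.004 0 0.003 0 0 0" --pt "0 0.004 0 0.003 0 0 0" --pt "0 0.004 0 0.003 0 0 0" --pt "0 0.004 0 0.003 0 0 0" --pt "0 0.004 0 0.003 0 0 0"

```text
t: 28.65
position: [545.1, -261.6, 75.1]
orientation: [[-0.529, 0.563, 0.635], [0.362, 0.827, -0.431], [-0.768, 0.002, -0.641]]
ft_force: [0.4, -0.1, 26.1]
gripper_width: 0.635
```

apply_moves --pt "0.66 -0.005 0 -0.004 0 0 0" --pt "0.7 -0.005 0 -0.004 0 0 0" --pt "0.8 -0.005 0 -0.004 0 0 0" --pt "0.9 -0.005 0 -0.004 0 0 0" --pt "1 -0.005 0 -0.004 0 0 0" --pt "1 -0.005 0 -0.004 0 0 0" --pt "1 -0.005 0 -0.004 0 0 0" --pt "1 -0.005 0 -0.004 0 0 0"

```text
t: 29.65
position: [544.9, -261.5, 72.1]
orientation: [[-0.529, 0.563, 0.635], [0.362, 0.827, -0.431], [-0.767, 0.002, -0.641]]
ft_force: [0.4, -0.4, -0.5]
gripper_width: 0.996
```

Released with no force left. Back off along the tool and swing aside to look.

apply_moves --pt "1 -0.08 0 0 0 0 0" --pt "1 -0.2 0 0 0 0 0" --pt "1 -0.35 0 0 0 0 0" --pt "1 -0.5 0 0 0 0 0" --pt "1 -0.65 0 0 0 0 0" --pt "1 -0.8 0 0 0 0 0" --pt "1 -0.9 0 0 0 0 0" --pt "1 -0.9 0 0 0 0 0"

```text
t: 30.65
position: [616.9, -310.9, 176.7]
orientation: [[-0.528, 0.563, 0.636], [0.361, 0.826, -0.432], [-0.769, 0.002, -0.64]]
ft_force: [-0.5, -0.0, -0.7]
gripper_width: 1.002
```

apply_moves --pt "1 -0.15 0 -0.15 0 0 0" --pt "1 -0.3 0 -0.3 0 0 0" --pt "1 -0.45 0 -0.4 0 0 0" --pt "1 -0.6 0 -0.5 0 0 0" --pt "1 -0.7 0.1 -0.6 0 0 0" --pt "1 -0.7 0.2 -0.6 0 0 0" --pt "1 -0.7 0.2 -0.6 0 0 0" --pt "1 -0.7 0.2 -0.6 0 0 0"

```text
t: 31.65
position: [631.4, -284.9, 312.8]
orientation: [[-0.53, 0.563, 0.634], [0.363, 0.827, -0.43], [-0.766, 0.002, -0.643]]
ft_force: [-0.2, 0.3, 0.1]
gripper_width: 0.997
```

apply_moves --pt "1 0 0.2 0 0 -0.08 0" --pt "1 0 0.4 0 0 -0.16 0" --pt "1 0 0.6 0 0 -0.24 0" --pt "1 0 0.8 0 0 -0.32 0" --pt "1 0 1 0 0 -0.35 0" --pt "1 0 1 0 0 -0.35 0" --pt "1 0 1 0 0 -0.35 0" --pt "1 0 1 0 0 -0.35 0"

```text
t: 32.65
position: [715.7, -162.2, 313.7]
orientation: [[0.003, 0.564, 0.826], [-0.0, 0.826, -0.564], [-1.0, 0.002, 0.003]]
ft_force: [-0.1, 0.7, -1.0]
gripper_width: 0.997
```

Run:
```python
from h import *
p,R,o=state();print(o['t'],p)
s=ctrl.get_image('side');t=ctrl.get_image('top')
cv2.imwrite('pics/s9.png',s);cv2.imwrite('pics/t9.png',t)
b=np.r_[557,-271]
out=[];th=np.linspace(0,6.283,60)
for n,im,(X,Y,W,H) in (('side',s,(270,280,160,120)),('top',t,(420,150,120,90))):
    c=cv2.resize(im[Y:Y+H,X:X+W],(400,300),interpolation=cv2.INTER_CUBIC)
    c2=c.copy()
    for h,r in ((130,30),(20,30),(20,34)):
        P=((proj(n,np.c_[b[0]+r*np.cos(th),b[1]+r*np.sin(th),h+0*th])-[X,Y]+.5)*400/W).astype(int);cv2.polylines(c2,[P.reshape(-1,1,2)],True,(0,0,255),1)
    out+=[np.vstack([c,c2])]
cv2.imwrite('pics/c9.png',np.hstack(out))
cv2.imwrite('pics/w9.png',np.vstack([cv2.resize(s,(480,300)),cv2.resize(t,(480,300))]))
```

```text
32.65 [ 715.748 -162.248  313.72 ]
```

View pics/c9.png

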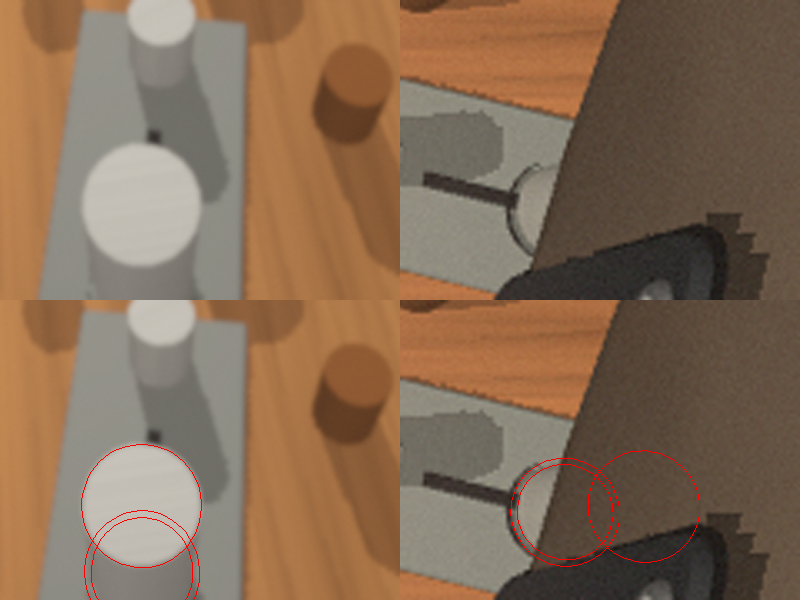

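apply_moves --pt "1 0 0.2 -0.2 0 0 0" --pt "1 0 0.4 -0.4 0 0 0" --pt "1 0 0.6 -0.6 0 0 0" --pt "1 0 0.8 -0.8 0 0 0" --pt "1 0 0.9 -0.9 0 0 0" --pt "1 0 0.9 -0.9 0 0 0" --pt "1 0 0.9 -0.9 0 0 0" --pt "1 0 0.9 -0.9 0 0 0"

```text
t: 33.75
position: [680.7, 25.3, 313.9]
orientation: [[0.004, 0.564, 0.826], [-0.001, 0.826, -0.564], [-1.0, 0.002, 0.004]]
ft_force: [-0.8, -0.0, -0.0]
gripper_width: 0.997
```

apply_moves --pt "1 0 0.2 -0.2 0 0 0" --pt "1 0 0.4 -0.4 0 0 0" --pt "1 0 0.6 -0.6 0 0 0" --pt "1 0 0.8 -0.8 0 0 0" --pt "1 0 0.9 -0.9 0 0 0" --pt "1 0 0.9 -0.9 0 0 0" --pt "1 0 0.9 -0.9 0 0 0" --pt "1 0 0.9 -0.9 0 0 0"

```text
t: 34.75
position: [645.3, 212.9, 313.9]
orientation: [[0.004, 0.564, 0.826], [-0.001, 0.826, -0.564], [-1.0, 0.002, 0.004]]
ft_force: [0.3, 0.8, 0.1]
gripper_width: 1.002
```

Run:
```python
from h import *
p,R,o=state();print(o['t'],p)
t=ctrl.get_image('top');cv2.imwrite('pics/t10.png',t);b=np.r_[557,-271];th=np.linspace(0,6.283,90)
X,Y,W,H=420,160,112,84
c=cv2.resize(t[Y:Y+H,X:X+W],(400,300),interpolation=cv2.INTER_CUBIC);c2=c.copy()
for h,r in ((130,30),(20,30)):
    P=((proj('top',np.c_[b[0]+r*np.cos(th),b[1]+r*np.sin(th),h+0*th])-[X,Y]+.5)*400/W).astype(int);cv2.polylines(c2,[P.reshape(-1,1,2)],True,(0,0,255),1)
cv2.imwrite('pics/c10.png',np.vstack([np.hstack([c,c2]),cv2.resize(t,(800,500))[100:400]]))
```

```text
34.75 [645.251 212.893 313.943]
```

View pics/c10.png

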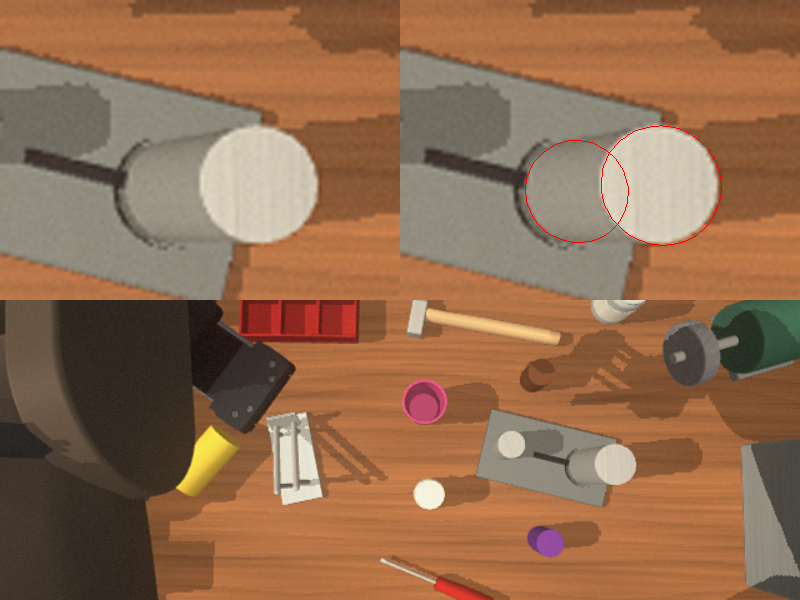

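```bash
python3 -c "
from plant import ctrl
print(ctrl.close_job())"
```

```text
the job is handed in; nothing more can be done
None
```

I took the beaker out of the cradle, turned it mouth down and lowered it over the thick peg while still holding it. Then I pressed it home, let go and handed the job in at about 35 s of the 58 s allowed.

- **Seating:** The peg sank at about 10 N. The rim then stopped firmly: the reading rose from 8.5 to 26 N while the tool went down only about 0.2 mm. After release the force was about zero.
- **Last pictures:** From both cameras the beaker stands upright, with its top outline matching a height of 130 mm, which is what it should be when home. In the top view the black ring shows around the rim wherever it is visible. The small cup, jar, pink cup, hammer, screwdriver and the look-alikes appear undisturbed. The arm ended well clear of the stand.
- **What did not go to plan:**
  - The arm could not reach the grasp along the beaker's axis. I gripped it at 20 degrees from vertical instead, so the tool leaned back 40 degrees at the peg.
  - The beaker sat about 3 mm off the grasp point. I measured this in both cameras and corrected most of it before lowering.
- **Not fully checked:** The cameras cannot show the rim all the way round. That it lies flat there is inferred from the forces and the fitted outlines, which are good to about 2 mm.

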